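# Star-tighten the vacuum chamber cover and try the vacuum knob

### The job

The cover of the vacuum chamber is half bolted down: two opposite T-bar nuts already stand about halfway to their stops, the other two are still loose. First turn both loose nuts clockwise to about halfway too (an eighth of a turn), then turn all four fully home to their stops in star order, each followed by the one opposite it. Then try the vacuum: pull the vacuum knob up out to its detent and push it fully back in; leave the jar and the mug where they stand.

Things in the scene. Friction and masses are not known exactly. Their poses are not given: they have to be found in the camera images.
- chamber: Round steel vacuum chamber fixed to the bench, 232 mm across, 160 mm tall, its flat aluminium cover held by four black T-bar nuts. Origin: centre of its underside, z up. The nuts stand on a circle of 85 mm radius about its axis: nut0 at 45 degrees from its x axis, nut1 at 135, nut2 at 225, nut3 at 315, counter-clockwise from above; nut0 is opposite nut2, nut1 opposite nut3.
- cover_centre (a point): Centre of the cover's upper face, 120 mm above the bench with the nuts loose, 117 mm when the cover is seated. The cover (232 mm across, 14 mm thick) sinks up to 3 mm, on the side of the nut that is tightened.
- vac_knob_head (a point): Middle of the head of the vacuum pull knob, 112 mm above the bench when in: black mushroom, 42 mm across, side upright for 8 mm below and above this point, domed top 12 mm above, 16 mm stem below. It stands on a grey valve box (70 mm square and tall, foot 90 mm square, copper pipe and gauge) fixed to the bench left or right of the chamber, and pulls straight up.
- vac_knob (a joint): Pull knob's travel in m: 0 fully in, 0.030 out at its detent, where it ends. Takes about 5 N either way, stays where it is left.
- jar: Amber glass jar with a steel lid, 68 mm across, 75 mm tall, loose bystander; origin: centre of its underside.
- mug: White mug, 84 mm across, 95 mm tall, with a handle, loose bystander standing on the other side of the chamber from the valve; origin: centre of its underside.
- nut0_bar (a point): Middle of the T-bar of nut0, on the nut's axis: a black bar 64 mm long, 16 mm thick, 28 mm tall (14 mm above and below this point; a 10 mm stud end shows 6 mm above it). This point is 146 mm above the bench when loose and sinks 1 to 3 mm in tightening; the bar's underside is 12 mm above the cover. The point's x axis runs along the bar, z is up.
- nut0 (a joint): Angle of this nut in rad, growing clockwise seen from above (tightening): 0 loose, bar pointing at the cover's centre; 0.785 halfway; 1.571 fully home at its stop, a quarter turn on, bar at right angles to the direction to the centre. nut0 and nut2 start at 0.68 to 0.88, nut1 and nut3 at 0 to 0.2. Turns with about 0.12 N m, stays where left.
- nut1_bar (a point): The same for nut1.
- nut1 (a joint): The same for nut1.
- nut2_bar (a point): The same for nut2.
- nut2 (a joint): The same for nut2.
- nut3_bar (a point): The same for nut3.
- nut3 (a joint): The same for nut3.
Mind the look-alikes: they are no part of the job. Leave any red look-alike of the chamber alone.

How it is judged:
By the outcome, as a careful person would: the job done as asked, in the order asked, and still so for the second after the job is handed in, with the robot touching nothing.
It also fails if it takes over 72 s, if anything falls off the work surface, if the arm or the gripper's body presses on something with over 40 N, if the wrist force passes 120 N, or if a joint passes its speed limit or range.

### The arm

A 7-joint arm with a two-finger parallel gripper is mounted at the origin on the work surface. World frame = base frame: x ahead of the robot, y to its left, z up, the work surface at z = 0. Lengths are in m, angles in degrees, forces in N, time in s.
With the tool pointing down it reaches from about 0.425 to 0.875 m from the base axis. Payload 4.7 kg.
Tool frame: the origin (TCP) lies midway between the tips of the shut fingers; the grasp point (between the pads) lies 19 mm behind it; z points along the fingers, y is the line along which they close (so a half turn about z gives the same grasp; the last joint's range is limited). The gripper opens to 87 mm and grips with 3 to 60 N. Pads are 19 mm wide; open, the fingers measure 117 mm over their backs; the gripper's body (75 mm by 190 mm) begins 51 mm behind the grasp point.
Start: joints at [76.266, 18.392, -4.016, 83.108, 1.295, 78.541, -3.26], TCP at [0.163, -0.629, 0.223] pointing down, gripper open.
Joint ranges: [-163.93, 163.93], [-17.29, 119.83], [-79.2, 71.16], [3.27, 140.29], [-89.18, 269.18], [5.43, 117.66], [-154.24, 154.24]. Speed limits (degrees/s): [147.25, 147.25, 180, 180, 180, 180, 180].

### API

Orientations are given as [roll, pitch, yaw] about the fixed x, y, z axes, in that order (R = Rz(yaw) Ry(pitch) Rx(roll)).
In Python, from cell import env gives the robot as it stands. The module is installed in compiled form; this text tells all that it offers.
- The arm moves only by the tool send_rows, never from a script. Its argument "series" is a list of rows, each an object with "travel": the shift along the tool's x, y, z in cm, a list of three; "dr": the turn, a rotation vector about the tool's x, y, z in degrees, a list of three; "claw": the finger opening in cm, from 0 to 8.7. In form: [{"travel": [tx, ty, tz], "dr": [wx, wy, wz], "claw": claw}, ...]. A call has 1 to 12 rows; each row is the pose to reach, as a shift and turn from the pose commanded when the call began, along the tool's axes at that moment; what a row does not reach only later rows make up. A row lasts 1/12 s, in which the tool goes at most 41.7 mm and 7.16 degrees, less where a joint would pass 70% of its speed; a pose out of reach is approached as far as the arm can. A call with a gripper value outside its range is refused whole. The fingers move at their own pace and stop on an object; "grip_force" is the grip in N (left out, the last holds). Time passes only in rows, so rows that repeat a pose let the fingers close. It gives the time, the measured TCP pose, the force and the opening at its end, in the units of the state.
- env.get_obs(): the state, without advancing time (a new reading comes with each control period).
- env.read_camera(name): name is "scene" or "top" or "wrist"; returns the picture (400x640x3 uint8, blue, green, red); there is no depth.
- env.calibration(name): a dict with "fx", "fy", "cx", "cy" (pixels), "distortion" ([k1, k2, p1, p2, k3] as OpenCV has them; the pictures are not rectified), "cam_to_world" (4x4, takes a point from camera to world coordinates). Camera axes: x right, y down, z forward; pixel columns grow to the right and rows downward; lengths in m; the calibration is good to about 2 mm. A picture is of the moment at which its call begins: read the wrist's pose just before it. calibration takes no time and is no camera call; for the wrist camera it gives the pose at the moment of the call.
- env.sign_off(): hands the job in, once; it reports no verdict.
The state is a dict: "time_s": time; "qpos": joint angles; "joint_velocities": joint speeds; "effort": joint torques, N m; "tool_pos": TCP position; "tool_rot": TCP orientation; "force": force on the tool from outside, world axes, zero at the start; "wrist_torque": the same for the moment, N m; "grip_width": finger opening in m.
Only numpy, scipy, OpenCV 4.12 (cv2) and the standard library are available. Lean on these libraries where they do the work, as an engineer would, in place of code of your own. Each camera call takes 0.05 s, during which the arm holds its last target. There are 200 camera calls.

## Working session

There is one attempt and no reset: what is moved stays moved. The work goes in short steps, Python scripts to look and compute and a tool call to move; the robot and the scene stay as the last step left them, time stands still between calls to the robot, and variables do not carry over. Pictures are saved under pics/ and viewed, on a budget of 10 in all, crops included, one or two more only if the job needs it, and the job is handed in when it is done.

Besides the shell and the picture viewer there is one more tool, called after "Request:" as name(argument=value, ...) on one line, values as JSON. send_rows: Moves the arm, as the interface text tells. Its arguments: {"type":"object","properties":{"series":{"type":"array"},"grip_force":{"type":"number"}},"required":["series"]}

```bash
mkdir -p pics; python3 - <<'E'
from cell import env
import cv2,numpy as np
for n in("scene","top"):
    c=env.calibration(n);print(n,{k:np.round(v,3).tolist() for k,v in c.items()})
    im=env.read_camera(n);cv2.imwrite(f"pics/{n}0.png",im)
print(env.get_obs())
E
```

```text
scene {'fx': 503.14, 'fy': 503.14, 'cx': 325.706, 'cy': 187.801, 'distortion': [-0.114, 0.0, 0.0, 0.0, 0.0], 'cam_to_world': [[0.784, 0.513, -0.349, 1.126], [0.62, -0.637, 0.458, -0.862], [0.013, -0.576, -0.818, 1.513], [0.0, 0.0, 0.0, 1.0]]}
top {'fx': 443.402, 'fy': 443.402, 'cx': 313.413, 'cy': 195.788, 'distortion': [-0.012, 0.0, 0.0, 0.0, 0.0], 'cam_to_world': [[0.003, -0.995, 0.1, 0.418], [-1.0, -0.003, 0.002, -0.107], [-0.001, -0.1, -0.995, 1.308], [0.0, 0.0, 0.0, 1.0]]}
{'time_s': 0.1, 'qpos': array([76.26625621, 18.4357543 , -4.01530961, 83.16782701,  1.29543507,
       78.54095806, -3.25936816]), 'joint_velocities': array([-0.0738311 , -0.09534342, -0.00893593, -0.12201688,  0.06174738,
        0.01822434, -0.0357396 ]), 'effort': array([ 7.70544443e-05, -4.92573059e+01, -4.05553328e-01, -3.13397813e+01,
       -6.41060527e-02,  3.95345420e-02,  7.28780492e-05]), 'tool_pos': array([ 0.1630266 , -0.62871155,  0.22156093]), 'tool_rot': array([-1.79900716e+02,  5.94410598e-03,  1.45438498e+01]), 'force': array([-0.44063922,  0.44775598,  0.7189052 ]), 'wrist_torque': array([0.0174755 , 0.0072756 , 0.03069825]), 'grip_width': 0.08647595829937954}
```

View pics/scene0.png

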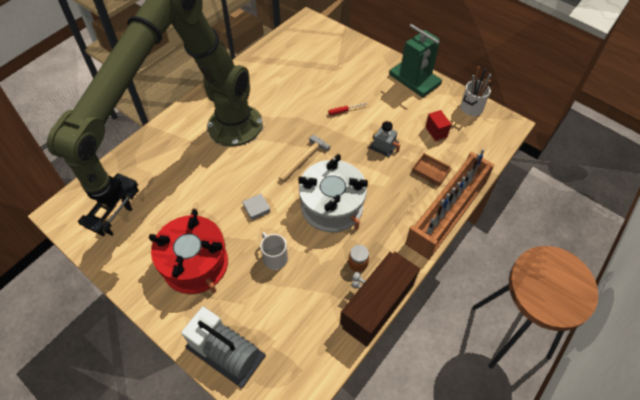

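View pics/top0.png

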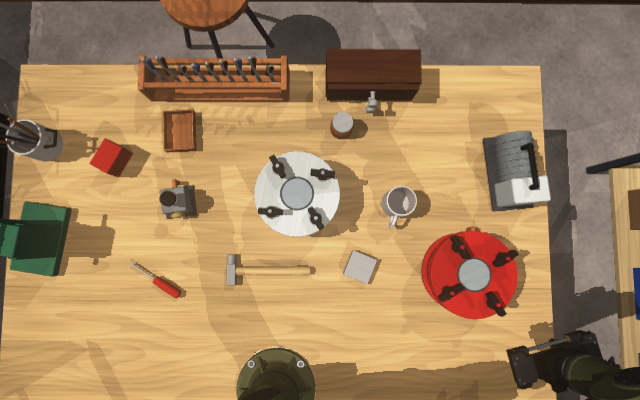

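Top view: the steel chamber is at (297,194), with nuts at (277,168), (322,174), (316,216) and (269,211). A red look-alike is at (470,273). The mug is at (400,203), the jar at (342,125) and the valve with the dark knob at (178,200). The grey chamber fits the description. I'll confirm that in an enlarged crop and measure.

```bash
cat > h.py <<'E'
from cell import env
import cv2,numpy as np
def ray(c,px):
    K=np.array([[c["fx"],0,c["cx"]],[0,c["fy"],c["cy"]],[0,0,1]])
    u=cv2.undistortPoints(np.array(px,float).reshape(-1,1,2),K,np.array(c["distortion"])).reshape(-1,2)
    T=np.array(c["cam_to_world"]);d=np.c_[u,np.ones(len(u))]@T[:3,:3].T
    return T[:3,3],d
def onplane(c,px,z):
    o,d=ray(c,px);return o+d*((z-o[2])/d[:,2])[:,None]
def proj(c,P):
    K=np.array([[c["fx"],0,c["cx"]],[0,c["fy"],c["cy"]],[0,0,1]]);T=np.linalg.inv(np.array(c["cam_to_world"]))
    return cv2.projectPoints(np.array(P,float).reshape(-1,1,3),cv2.Rodrigues(T[:3,:3])[0],T[:3,3],K,np.array(c["distortion"]))[0].reshape(-1,2)
E
python3 - <<'E'
from h import *
im=cv2.imread("pics/top0.png");c=env.calibration("top")
crop=im[140:250,150:350];cv2.imwrite("pics/crop1.png",cv2.resize(crop,None,fx=4,fy=4,interpolation=cv2.INTER_CUBIC))
m=(im.max(2)<65).astype(np.uint8);m[:, :140]=0;m[:,345:]=0;m[:140]=0;m[250:]=0
for k in cv2.findContours(m,cv2.RETR_EXTERNAL,cv2.CHAIN_APPROX_NONE)[0]:
    if cv2.contourArea(k)<25: continue
    (x,y),s,a=cv2.minAreaRect(k);P=onplane(c,[(x,y)],.155)[0]
    q=onplane(c,k.reshape(-1,2),.155)[:,:2];ev,V=np.linalg.eigh(np.cov(q.T))
    print(np.round((x,y),1),np.round(s,1),cv2.contourArea(k),P.round(4),np.degrees(np.arctan2(V[1,1],V[0,1])).round(1))
hsv=cv2.cvtColor(im,cv2.COLOR_BGR2HSV);m=((hsv[...,1]<50)&(hsv[...,2]>110)).astype(np.uint8);m[:,:240]=0;m[:,350:]=0;m[:145]=0;m[245:]=0
k=max(cv2.findContours(m,cv2.RETR_EXTERNAL,cv2.CHAIN_APPROX_NONE)[0],key=cv2.contourArea)
q=onplane(c,k.reshape(-1,2),.12)[:,:2];print("cover",np.round(cv2.minEnclosingCircle(q.astype(np.float32))[0],4),cv2.minEnclosingCircle(q.astype(np.float32))[1],cv2.fitEllipse(k))
E
```

```text
[315.4 218. ] [22.3  9.5] 105.0 [ 0.4752 -0.1102  0.155 ] -151.1
[270. 211.] [ 8. 22.] 75.0 [0.4931 0.0079 0.155 ] 86.3
[168.  198.5] [13. 14.] 144.5 [0.525  0.2753 0.155 ] 53.8
[322.5 174.5] [ 9. 23.] 117.0 [ 0.5896 -0.1286  0.155 ] 83.7
[277.  166.5] [23.3  9.2] 103.0 [ 0.6104 -0.0089  0.155 ] -147.5
cover [ 0.5438 -0.0601] 0.11538853496313095 ((296.7054443359375, 193.5662078857422), (78.25045776367188, 79.7206039428711), 96.3677978515625)
```

View pics/crop1.png

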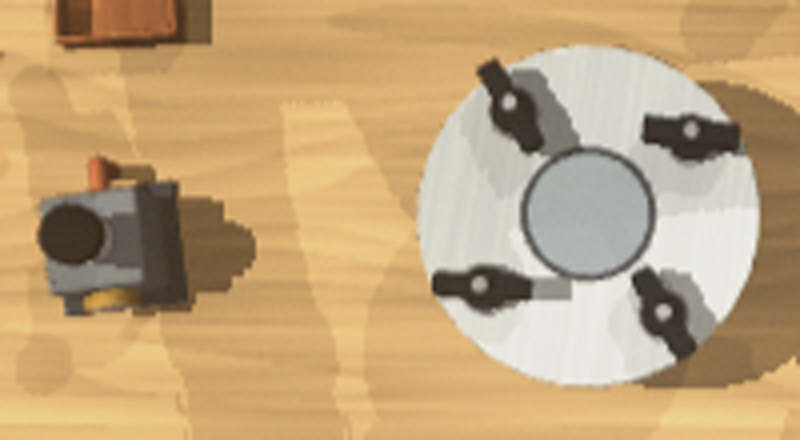

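The crop confirms a grey chamber with a valve to its left. A (277,165) and C (316,218) are the loose nuts, with bars roughly radial. B (322,172) and D (270,211) are at about 45°. I'll write a move helper and go hover over the chamber.

```bash
cat >> h.py <<'E'
from scipy.spatial.transform import Rotation as Ro
def go(x,y,z,yaw,frm=None):
    o=env.get_obs();p,r=(o["tool_pos"],o["tool_rot"]) if frm is None else frm
    R=Ro.from_euler("xyz",r,degrees=True);t=R.inv().apply(np.array([x,y,z])-p)*100
    w=(R.inv()*Ro.from_euler("xyz",[180,0,yaw],degrees=True)).as_rotvec(degrees=True)
    print("travel",t.round(2),"dr",w.round(1))
E
python3 - <<'E'
from h import *
c=env.calibration("top")
P=onplane(c,[(277.4,165.4),(322.4,172.4),(315.7,218.2),(269.9,211.1)],.152)[:,:2]
m=P.mean(0);print(P.round(4),m.round(4))
d=P-m;print(np.hypot(*d.T).round(4),np.degrees(np.arctan2(d[:,1],d[:,0])).round(1))
print("knob",onplane(c,[(168,198.5)],.122).round(4))
go(.50,-.07,.30,32,([.163,-.629,.223],[180,0,14.54]))
w=env.calibration("wrist");T=np.linalg.inv(np.block([[Ro.from_euler("xyz",env.get_obs()["tool_rot"],degrees=True).as_matrix(),env.get_obs()["tool_pos"][:,None]],[np.zeros((1,3)),1]]))@np.array(w["cam_to_world"]);print(T.round(3),w["fx"])
E
```

```text
[[ 0.6139 -0.0097]
 [ 0.5956 -0.1284]
 [ 0.4749 -0.1111]
 [ 0.4931  0.0085]] [ 0.5444 -0.0602]
[0.0859 0.0853 0.0861 0.0857] [  36.   -53.1 -143.7  126.7]
knob [[0.5281 0.2862 0.122 ]]
travel [ 46.65 -45.65  -7.7 ] dr [  0.    0.  -17.5]
[[-0.    -0.958 -0.287  0.08 ]
 [ 1.     0.    -0.002  0.   ]
 [ 0.002 -0.287  0.958 -0.162]
 [ 0.     0.     0.     1.   ]] 303.28711549084505
```

Request:
send_rows(series=[{"travel": [4, -3.8, -1], "dr": [0, 0, -2], "claw": 5}, {"travel": [7, -6.6, -2], "dr": [0, 0, -3], "claw": 5}, {"travel": [10, -9.5, -3], "dr": [0, 0, -4], "claw": 5}, {"travel": [12.8, -12.4, -4], "dr": [0, 0, -5], "claw": 5}, {"travel": [15.6, -15.2, -5], "dr": [0, 0, -6], "claw": 5}, {"travel": [18.4, -18, -6], "dr": [0, 0, -7], "claw": 5}, {"travel": [21.2, -20.8, -7], "dr": [0, 0, -8], "claw": 5}, {"travel": [24, -23.6, -7.7], "dr": [0, 0, -10], "claw": 5}, {"travel": [26.8, -26.4, -7.7], "dr": [0, 0, -12], "claw": 5}, {"travel": [29.6, -29.2, -7.7], "dr": [0, 0, -13], "claw": 5}, {"travel": [32.4, -32, -7.7], "dr": [0, 0, -14], "claw": 5}, {"travel": [35.2, -34.8, -7.7], "dr": [0, 0, -15], "claw": 5}])

```text
time_s: 1.1
tool_pos: [0.4151, -0.2051, 0.2995]
tool_rot: [180.0, 0.0, 29.6]
force: [0.7, -1.1, 0.4]
grip_width: 0.0502
```

```bash
python3 -c "
from h import *
go(.53,-.06,.28,32);print(env.get_obs()['qpos'].round(0))"
```

```text
travel [17.16 -6.95  1.94] dr [ 0.   0.  -2.4]
[ 53.  -6. -28. 100.  -3.  85. -35.]
```

Request:
send_rows(series=[{"travel": [3.5, -1.4, 0.4], "dr": [0, 0, -1], "claw": 5}, {"travel": [7, -2.8, 0.8], "dr": [0, 0, -2], "claw": 5}, {"travel": [10.5, -4.2, 1.2], "dr": [0, 0, -2.4], "claw": 5}, {"travel": [14, -5.6, 1.6], "dr": [0, 0, -2.4], "claw": 5}, {"travel": [17.2, -7, 1.9], "dr": [0, 0, -2.4], "claw": 5}, {"travel": [17.2, -7, 1.9], "dr": [0, 0, -2.4], "claw": 5}, {"travel": [17.2, -7, 1.9], "dr": [0, 0, -2.4], "claw": 5}])

```text
time_s: 1.68
tool_pos: [0.53, -0.0589, 0.2797]
tool_rot: [-179.9, 0.0, 32.2]
force: [-0.0, -0.2, 0.0]
grip_width: 0.0501
```

```bash
python3 - <<'E'
from h import *
w=env.calibration("wrist");im=env.read_camera("wrist");cv2.imwrite("pics/w1.png",im)
import pickle;pickle.dump(w,open("w1.pkl","wb"))
for n,(x,y) in dict(A=(.6127,-.0096),B=(.595,-.1285),C=(.4761,-.1108),D=(.4938,.0081)).items(): print(n,proj(w,[[x,y,.152]]).round(1))
print(proj(w,[[.528,.286,.124]]).round())
print(env.get_obs()["tool_pos"],env.get_obs()["tool_rot"],env.get_obs()["qpos"].round())
E
```

```text
A [[320.8  87.7]]
B [[414.3 173.3]]
C [[332.4 257.7]]
D [[241.1 185.9]]
[[ 1. -8.]]
[ 0.5295181  -0.0611059   0.27991459] [-1.79952850e+02  7.06949952e-02  3.20327186e+01] [ 41.   5. -40.  93.   3.  83. -57.]
```

View pics/w1.png

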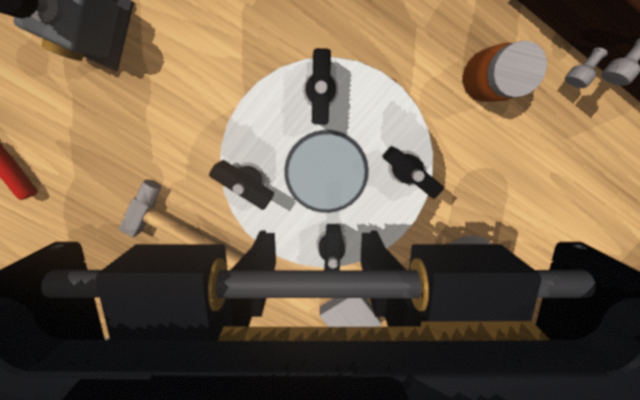

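A's stud is at (321,87), B (418,176), C (333,264) and D (238,188). The offsets from prediction suggest the stud tops are at z≈0.166, so I'll recompute with both views.

```bash
python3 - <<'E'
from h import *
import pickle
w=pickle.load(open("w1.pkl","rb"));c=env.calibration("top")
for cc,px in((c,[(277.4,165.4),(322.4,172.4),(315.7,218.2),(269.9,211.1)]),(w,[(321,87),(418,176),(333,263.5),(238,188)])):
    P=onplane(cc,px,.166)[:,:2];m=P.mean(0);d=P-m
    print(P.round(4).tolist(),m.round(4),np.hypot(*d.T).round(4),np.degrees(np.arctan2(d[:,1],d[:,0])).round(1))
# bar angles from wrist
im=cv2.imread("pics/w1.png");m=(im.max(2)<50).astype(np.uint8);m[232:]=0;m[:40]=0;m[:,:200]=0;m[:,450:]=0
for k in cv2.findContours(m,cv2.RETR_EXTERNAL,cv2.CHAIN_APPROX_NONE)[0]:
    if cv2.contourArea(k)<200: continue
    (x,y),s,a=cv2.minAreaRect(k);B=cv2.boxPoints(((x,y),s,a));q=onplane(w,B,.16)[:,:2]
    e=[q[1]-q[0],q[2]-q[1]];e=max(e,key=np.linalg.norm);print(np.round((x,y)),np.round(s),np.linalg.norm(e).round(4),np.degrees(np.arctan2(e[1],e[0])).round(1))
go(.6095,-.0108,.1355,32)
E
```

```text
[[0.6115, -0.0109], [0.5934, -0.1282], [0.4742, -0.1111], [0.4922, 0.0071]] [ 0.5428 -0.0608] [0.0849 0.0843 0.0851 0.0847] [  36.   -53.1 -143.7  126.7]
[[0.6125, -0.0098], [0.5949, -0.1275], [0.4768, -0.1103], [0.4955, 0.0083]] [ 0.5449 -0.0598] [0.0841 0.0842 0.0848 0.0842] [  36.5  -53.6 -143.5  126. ]
[250. 183.] [55. 25.] 0.0517 -115.8
[412. 172.] [66. 28.] 0.0649 -100.3
[321.  86.] [74. 28.] 0.061 -146.9
travel [ 9.470e+00 -1.000e-02  1.443e+01] dr [-0.   0.1  0. ]
```

Request:
send_rows(series=[{"travel": [3.5, 0, 0], "dr": [0, 0, 0], "claw": 5}, {"travel": [7, 0, 1], "dr": [0, 0, -1], "claw": 5}, {"travel": [9.7, 0.1, 3], "dr": [0, 0, -1], "claw": 5}, {"travel": [9.7, 0.1, 6], "dr": [0, 0, -1], "claw": 5}, {"travel": [9.7, 0.1, 9], "dr": [0, 0, -1], "claw": 5}, {"travel": [9.7, 0.1, 11.5], "dr": [0, 0, -1], "claw": 5}, {"travel": [9.7, 0.1, 13.5], "dr": [0, 0, -1], "claw": 5}, {"travel": [9.7, 0.1, 14.3], "dr": [0, 0, -1], "claw": 5}, {"travel": [9.7, 0.1, 14.3], "dr": [0, 0, -1], "claw": 5}, {"travel": [9.7, 0.1, 14.3], "dr": [0, 0, -1], "claw": 5}])

```text
time_s: 2.57
tool_pos: [0.6128, -0.0122, 0.1382]
tool_rot: [180.0, 0.0, 32.8]
force: [-0.3, 1.2, -0.0]
grip_width: 0.0501
```

```bash
python3 - <<'E'
from h import *
cv2.imwrite("pics/w2.png",env.read_camera("wrist"))
o=env.get_obs();print(o["tool_pos"].round(4),o["tool_rot"].round(1),o["force"].round(1))
go(.6123,-.01,.136,33)
E
```

```text
[ 0.6134 -0.0118  0.1391] [ 1.799e+02 -1.000e-01  3.290e+01] [0.4 0.5 0.9]
travel [ 0.   -0.21  0.31] dr [ 0.1 -0.1 -0.1]
```

View pics/w2.png

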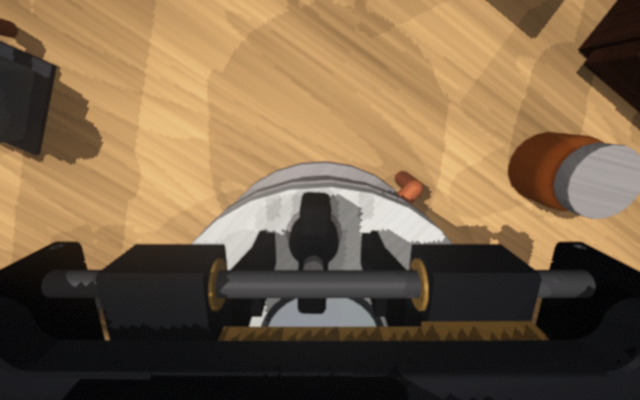

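The bar sits between the fingers, about 4 px left of their midpoint, which agrees with the −0.2 cm y correction. I'll close and turn.

Request:
send_rows(series=[{"travel": [0, -0.2, 0.3], "dr": [0, 0, 0], "claw": 5}, {"travel": [0, -0.2, 0.3], "dr": [0, 0, 0], "claw": 1}, {"travel": [0, -0.2, 0.3], "dr": [0, 0, 0], "claw": 1}, {"travel": [0, -0.2, 0.3], "dr": [0, 0, 0], "claw": 1}, {"travel": [0, -0.2, 0.3], "dr": [0, 0, 0], "claw": 1}, {"travel": [0, -0.2, 0.3], "dr": [0, 0, 0], "claw": 1}], grip_force=25)

```text
time_s: 3.12
tool_pos: [0.6118, -0.0093, 0.1352]
tool_rot: [180.0, -0.0, 32.9]
force: [-1.9, 0.3, 9.0]
grip_width: 0.0248
```

Request:
send_rows(series=[{"travel": [0, 0, 0], "dr": [0, 0, 6], "claw": 1}, {"travel": [0, 0, 0], "dr": [0, 0, 12], "claw": 1}, {"travel": [0, 0, 0], "dr": [0, 0, 18], "claw": 1}, {"travel": [0, 0, 0.1], "dr": [0, 0, 24], "claw": 1}, {"travel": [0, 0, 0.1], "dr": [0, 0, 30], "claw": 1}, {"travel": [0, 0, 0.1], "dr": [0, 0, 36], "claw": 1}, {"travel": [0, 0, 0.1], "dr": [0, 0, 41.5], "claw": 1}, {"travel": [0, 0, 0.1], "dr": [0, 0, 41.5], "claw": 1}, {"travel": [0, 0, 0.1], "dr": [0, 0, 41.5], "claw": 1}])

```text
time_s: 3.87
tool_pos: [0.6124, -0.0094, 0.1349]
tool_rot: [180.0, -0.1, -8.4]
force: [0.2, -0.7, 6.1]
grip_width: 0.0163
```

```bash
python3 - <<'E'
from h import *
o=env.get_obs();print({k:np.round(v,3) for k,v in o.items()})
go(.6123,-.01,.136,-8.7)
E
```

```text
{'time_s': np.float64(3.867), 'qpos': array([  26.239,   20.345,  -34.102,   94.196,   12.115,   69.064,
       -108.944]), 'joint_velocities': array([ 0.339,  0.103, -0.346, -0.034, -0.021,  0.107,  0.723]), 'effort': array([ -0.478, -40.843,  -5.653, -26.699,  -0.239,  -0.443,  -0.198]), 'tool_pos': array([ 0.612, -0.009,  0.135]), 'tool_rot': array([ 1.79964e+02, -1.17000e-01, -8.40700e+00]), 'force': array([ 0.198, -0.687,  6.061]), 'wrist_torque': array([-0.147,  0.308,  0.068]), 'grip_width': np.float64(0.016)}
travel [ 0.    0.06 -0.11] dr [ 0.  -0.1  0.3]
```

Request:
send_rows(series=[{"travel": [0, 0, 0], "dr": [0, 0, 0], "claw": 5}, {"travel": [0, 0, 0], "dr": [0, 0, 0], "claw": 5}, {"travel": [0, 0, -0.5], "dr": [0, 0, 0], "claw": 5}, {"travel": [0, 0, -3], "dr": [0, 0, 0], "claw": 5}, {"travel": [-0.5, 0.5, -5.5], "dr": [0, 0, -3], "claw": 5}, {"travel": [-3, 3, -5.5], "dr": [0, 0, -9], "claw": 5}, {"travel": [-5.5, 5.5, -5.5], "dr": [0, 0, -15], "claw": 5}, {"travel": [-8, 8, -5.5], "dr": [0, 0, -21], "claw": 5}, {"travel": [-10.5, 10.5, -5.5], "dr": [0, 0, -27], "claw": 5}, {"travel": [-12.1, 12, -5.5], "dr": [0, 0, -33], "claw": 5}, {"travel": [-12.1, 12, -5.5], "dr": [0, 0, -37.4], "claw": 5}, {"travel": [-12.1, 12, -5.5], "dr": [0, 0, -37.4], "claw": 5}])

```text
time_s: 4.87
tool_pos: [0.4727, -0.1113, 0.1886]
tool_rot: [180.0, 0.1, 28.9]
force: [1.0, 0.7, 0.3]
grip_width: 0.0502
```

```bash
python3 - <<'E'
from h import *
w=env.calibration("wrist");im=env.read_camera("wrist");cv2.imwrite("pics/w3.png",im)
import pickle;pickle.dump(w,open("w3.pkl","wb"))
go(.4753,-.1106,.137,29)
for n,(x,y) in dict(A=(.6123,-.0100),C=(.4753,-.1106)).items(): print(n,proj(w,[[x,y,.166]]).round(1))
E
```

```text
travel [0.12 0.11 5.17] dr [ 0.   0.  -0.2]
A [[274.7 -83.8]]
C [[318.6 229.7]]
```

View pics/w3.png

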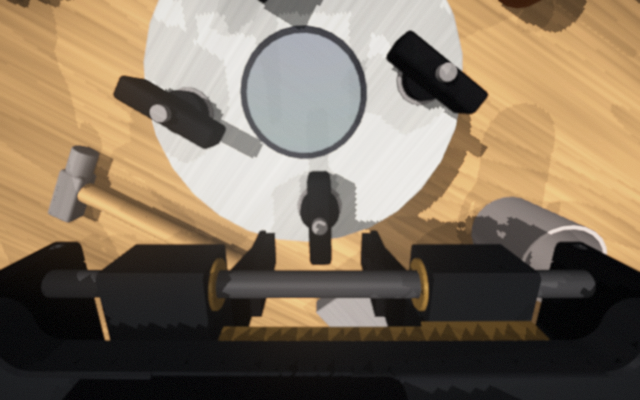

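C's bar is vertical from (319,170) to (320,265), with its stud at (320,228) against a prediction of (319,230). It's aligned, so I'll descend and close.

Request:
send_rows(series=[{"travel": [0.1, 0.1, 2.5], "dr": [0, 0, 0], "claw": 4}, {"travel": [0.1, 0.1, 4.5], "dr": [0, 0, 0], "claw": 4}, {"travel": [0.1, 0.1, 5.2], "dr": [0, 0, 0], "claw": 4}, {"travel": [0.1, 0.1, 5.2], "dr": [0, 0, 0], "claw": 1}, {"travel": [0.1, 0.1, 5.2], "dr": [0, 0, 0], "claw": 1}, {"travel": [0.1, 0.1, 5.2], "dr": [0, 0, 0], "claw": 1}, {"travel": [0.1, 0.1, 5.2], "dr": [0, 0, 0], "claw": 1}, {"travel": [0.1, 0.1, 5.2], "dr": [0, 0, 0], "claw": 1}, {"travel": [0.1, 0.1, 5.2], "dr": [0, 0, 0], "claw": 1}, {"travel": [0.1, 0.1, 5.2], "dr": [0, 0, 0], "claw": 1}, {"travel": [0.1, 0.1, 5.2], "dr": [0, 0, 0], "claw": 1}])

```text
time_s: 5.83
tool_pos: [0.4763, -0.1105, 0.1374]
tool_rot: [179.9, -0.1, 28.8]
force: [2.3, -1.1, 3.5]
grip_width: 0.016
```

Request:
send_rows(series=[{"travel": [0, 0, 0], "dr": [0, 0, 6], "claw": 1}, {"travel": [0, 0, 0], "dr": [0, 0, 12], "claw": 1}, {"travel": [0, 0, 0], "dr": [0, 0, 18], "claw": 1}, {"travel": [0, 0, 0.1], "dr": [0, 0, 24], "claw": 1}, {"travel": [0, 0, 0.1], "dr": [0, 0, 30], "claw": 1}, {"travel": [0, 0, 0.1], "dr": [0, 0, 36], "claw": 1}, {"travel": [0, 0, 0.1], "dr": [0, 0, 37.5], "claw": 1}, {"travel": [0, 0, 0.1], "dr": [0, 0, 37.5], "claw": 1}, {"travel": [0, 0, 0.1], "dr": [0, 0, 37.5], "claw": 1}])

```text
time_s: 6.58
tool_pos: [0.4763, -0.111, 0.1366]
tool_rot: [179.9, -0.1, -8.7]
force: [0.5, -1.6, 5.3]
grip_width: 0.0155
```

```bash
python3 - <<'E'
from h import *
o=env.get_obs();print({k:np.round(v,3) for k,v in o.items()})
cv2.imwrite("pics/top2.png",env.read_camera("top")[140:250,150:350].repeat(4,0).repeat(4,1))
E
```

```text
{'time_s': np.float64(6.583), 'qpos': array([ 42.104,   4.036, -33.065, 110.85 ,   2.477,  65.655, -90.571]), 'joint_velocities': array([-0.046, -0.026,  0.007,  0.04 , -0.133, -0.056,  0.206]), 'effort': array([ -0.599, -26.314,  -1.577, -26.328,  -0.299,   0.15 ,   0.027]), 'tool_pos': array([ 0.476, -0.111,  0.137]), 'tool_rot': array([ 1.79943e+02, -1.30000e-01, -8.65900e+00]), 'force': array([ 0.547, -1.646,  5.349]), 'wrist_torque': array([-0.205, -0.104, -0.059]), 'grip_width': np.float64(0.016)}
```

```bash
python3 - <<'E'
from h import *
c=env.calibration("top");im=cv2.imread("pics/top2.png")[::4,::4]
m=(im.max(2)<65).astype(np.uint8)
for k in cv2.findContours(m,cv2.RETR_EXTERNAL,cv2.CHAIN_APPROX_NONE)[0]:
    if cv2.contourArea(k)<25: continue
    p=k.reshape(-1,2)+[150,140];(x,y),s,a=cv2.minAreaRect(k);q=onplane(c,p,.155)[:,:2];V=np.linalg.eigh(np.cov(q.T))[1]
    print(p.mean(0).round(),np.round(s),np.degrees(np.arctan2(V[1,1],V[0,1])).round(1))
E
```

```text
[271. 212.] [9. 9.] 165.3
[345. 219.] [26. 11.] 174.6
[322. 174.] [ 9. 22.] 83.7
[279. 167.] [ 7. 22.] 175.0
```

View pics/top2.png

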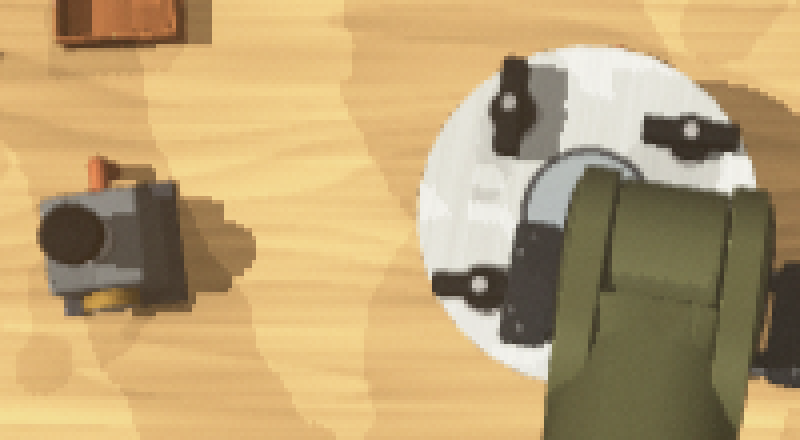

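A (279,167) now stands at about 45°. C is still held at halfway, so I'll turn it home.

Request:
send_rows(series=[{"travel": [0, 0, 0], "dr": [0, 0, 6], "claw": 1}, {"travel": [0, 0, 0], "dr": [0, 0, 12], "claw": 1}, {"travel": [0, 0, 0.1], "dr": [0, 0, 18], "claw": 1}, {"travel": [0, 0, 0.1], "dr": [0, 0, 24], "claw": 1}, {"travel": [0, 0, 0.1], "dr": [0, 0, 30], "claw": 1}, {"travel": [0, 0, 0.1], "dr": [0, 0, 36], "claw": 1}, {"travel": [0, 0, 0.1], "dr": [0, 0, 40], "claw": 1}, {"travel": [0, 0, 0.1], "dr": [0, 0, 43], "claw": 1}, {"travel": [0, 0, 0.1], "dr": [0, 0, 45], "claw": 1}, {"travel": [0, 0, 0.1], "dr": [0, 0, 47], "claw": 1}, {"travel": [0, 0, 0.1], "dr": [0, 0, 49], "claw": 1}, {"travel": [0, 0, 0.1], "dr": [0, 0, 49], "claw": 1}])

```text
time_s: 7.63
tool_pos: [0.4759, -0.1114, 0.1357]
tool_rot: [180.0, -0.2, -57.6]
force: [-1.1, -2.0, 5.8]
grip_width: 0.0163
```

```bash
python3 - <<'E'
from h import *
o=env.get_obs();print({k:np.round(v,3) for k,v in o.items() if k not in("joint_velocities","effort")})
E
```

```text
{'time_s': np.float64(7.633), 'qpos': array([  40.191,    3.943,  -31.095,  110.974,    2.379,   65.584,
       -139.439]), 'tool_pos': array([ 0.476, -0.111,  0.136]), 'tool_rot': array([ 1.79976e+02, -1.53000e-01, -5.76140e+01]), 'force': array([-1.052, -1.96 ,  5.76 ]), 'wrist_torque': array([-0.358,  0.21 ,  0.655]), 'grip_width': np.float64(0.016)}
```

C is at its stop: 0.65 N m at the wrist against about 0.06 before. For A the last joint would hit its range at this yaw, so I'll use the half-turned grasp (yaw 171→127).

Request:
send_rows(series=[{"travel": [0, 0, -0.1], "dr": [0, 0, 44], "claw": 5}, {"travel": [0, 0, -0.1], "dr": [0, 0, 0], "claw": 5}, {"travel": [0, 0, -0.5], "dr": [0, 0, 0], "claw": 5}, {"travel": [0, 0, -3], "dr": [0, 0, 0], "claw": 5}, {"travel": [0, 0, -6], "dr": [0, 0, -5], "claw": 5}, {"travel": [0, -2, -6], "dr": [0, 0, -12], "claw": 5}, {"travel": [-0.2, -5, -6], "dr": [0, 0, -19], "claw": 5}, {"travel": [-0.4, -8, -6], "dr": [0, 0, -26], "claw": 5}, {"travel": [-0.6, -11, -6], "dr": [0, 0, -33], "claw": 5}, {"travel": [-0.8, -14, -6], "dr": [0, 0, -40], "claw": 5}, {"travel": [-1.1, -17, -6], "dr": [0, 0, -47], "claw": 5}, {"travel": [-1.1, -17, -6], "dr": [0, 0, -54], "claw": 5}])

```text
time_s: 8.63
tool_pos: [0.6158, -0.0044, 0.1939]
tool_rot: [-179.7, -0.0, -3.1]
force: [-1.7, 0.7, -0.1]
grip_width: 0.0501
```

That first row carried a typo (a 44° turn, limited to about 7° while opening). I'll check C before going on.

```bash
python3 - <<'E'
from h import *
c=env.calibration("top");im=env.read_camera("top");cr=im[150:245,245:350]
s=env.read_camera("scene")[140:240,280:390]
o=np.hstack([cv2.resize(cr,(420,380)),cv2.resize(s,(380,380))]);cv2.imwrite("pics/chk.png",o)
o=env.get_obs();print(o["qpos"].round(),o["tool_pos"],o["tool_rot"])
E
```

```text
[  31.   19.  -40.   90.   12.   76. -104.] [ 0.61316672 -0.00848605  0.19371403] [-1.79909727e+02  1.16067961e-01 -3.56064418e+00]
```

View pics/chk.png

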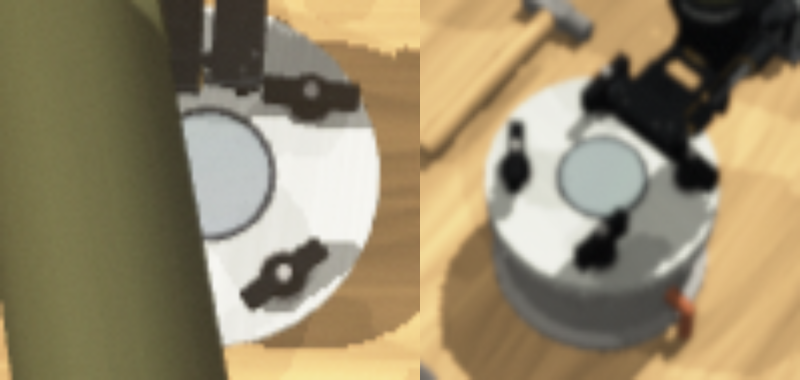

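C's bar runs from (245,303) to (325,245) in the left panel. That is about −54° in the world, i.e. at its stop. I'll continue to A.

Request:
send_rows(series=[{"travel": [0, 0, 0], "dr": [0, 0, -7], "claw": 5}, {"travel": [0, 0, 0], "dr": [0, 0, -14], "claw": 5}, {"travel": [0, 0, 0], "dr": [0, 0, -21], "claw": 5}, {"travel": [0, 0, 0], "dr": [0, 0, -28], "claw": 5}, {"travel": [0, 0, 0], "dr": [0, 0, -35], "claw": 5}, {"travel": [0, 0, 0], "dr": [0, 0, -42], "claw": 5}, {"travel": [0, 0, 0], "dr": [0, 0, -49], "claw": 5}, {"travel": [0, 0, 0], "dr": [0, 0, -56], "claw": 5}, {"travel": [0, 0, 0], "dr": [0, 0, -63], "claw": 5}, {"travel": [0, 0, 0], "dr": [0, 0, -70], "claw": 5}, {"travel": [0, 0, 0], "dr": [0, 0, -77], "claw": 5}, {"travel": [0, 0, 0], "dr": [0, 0, -84], "claw": 5}])

```text
time_s: 9.73
tool_pos: [0.6122, -0.0117, 0.1944]
tool_rot: [-180.0, 0.1, 80.3]
force: [-1.0, -0.2, 1.2]
grip_width: 0.0497
```

Request:
send_rows(series=[{"travel": [0, 0, 0], "dr": [0, 0, -7], "claw": 5}, {"travel": [0, 0, 0], "dr": [0, 0, -14], "claw": 5}, {"travel": [0, 0, 0], "dr": [0, 0, -21], "claw": 5}, {"travel": [0, 0, 0], "dr": [0, 0, -28], "claw": 5}, {"travel": [0, 0, 0], "dr": [0, 0, -35], "claw": 5}, {"travel": [0, 0, 0], "dr": [0, 0, -42], "claw": 5}, {"travel": [0, 0, 0], "dr": [0, 0, -49], "claw": 5}, {"travel": [0, 0, 0], "dr": [0, 0, -56], "claw": 5}, {"travel": [0, 0, 0], "dr": [0, 0, -63], "claw": 5}, {"travel": [0, 0, 0], "dr": [0, 0, -70], "claw": 5}, {"travel": [0, 0, 0], "dr": [0, 0, -77], "claw": 5}, {"travel": [0, 0, 0], "dr": [0, 0, -84], "claw": 5}])

```text
time_s: 10.73
tool_pos: [0.6123, -0.0117, 0.1942]
tool_rot: [-179.8, -0.0, 164.3]
force: [-0.2, -0.5, -1.4]
grip_width: 0.05
```

```bash
python3 - <<'E'
from h import *
o=env.get_obs();print(o["qpos"].round(),o["tool_pos"],o["tool_rot"])
go(.6123,-.0096,.137,171.6)
w=env.calibration("wrist");im=env.read_camera("wrist");cv2.imwrite("pics/w4.png",im);print(proj(w,[[.4753,-.1106,.164],[.6123,-.01,.166]]).round())
im=cv2.resize(cv2.imread("pics/chk.png")[:,:420],(105,95),interpolation=cv2.INTER_AREA);c=env.calibration("top")
m=(im.max(2)<75).astype(np.uint8)
for k in cv2.findContours(m,cv2.RETR_EXTERNAL,cv2.CHAIN_APPROX_NONE)[0]:
    if 40<cv2.contourArea(k)<400:
        q=onplane(c,k.reshape(-1,2)+[245,150],.155)[:,:2];V=np.linalg.eigh(np.cov(q.T))[1];print(k.mean((0,1)),np.degrees(np.arctan2(V[1,1],V[0,1])))
E
```

```text
[ 50.  31. -70.  89.  29.  81.  52.] [ 0.61226831 -0.01174026  0.19422249] [-1.79843373e+02 -3.65863520e-02  1.64306848e+02]
travel [0.05 0.22 5.72] dr [-0.2 -0.  -7.3]
[[ 92.  60.]
 [320. 228.]]
[70.80434783 68.17391304] 126.54049858199686
```

C is at 126.5°, where home is 126.3°. Now grip A.

Request:
send_rows(series=[{"travel": [0, 0.2, 1], "dr": [0, 0, -7], "claw": 5}, {"travel": [0, 0.2, 3], "dr": [0, 0, -7.3], "claw": 4}, {"travel": [0, 0.2, 5], "dr": [0, 0, -7.3], "claw": 4}, {"travel": [0, 0.2, 5.7], "dr": [0, 0, -7.3], "claw": 4}, {"travel": [0, 0.2, 5.7], "dr": [0, 0, -7.3], "claw": 1}, {"travel": [0, 0.2, 5.7], "dr": [0, 0, -7.3], "claw": 1}, {"travel": [0, 0.2, 5.7], "dr": [0, 0, -7.3], "claw": 1}, {"travel": [0, 0.2, 5.7], "dr": [0, 0, -7.3], "claw": 1}, {"travel": [0, 0.2, 5.7], "dr": [0, 0, -7.3], "claw": 1}, {"travel": [0, 0.2, 5.7], "dr": [0, 0, -7.3], "claw": 1}, {"travel": [0, 0.2, 5.7], "dr": [0, 0, -7.3], "claw": 1}, {"travel": [0, 0.2, 5.7], "dr": [0, 0, -7.3], "claw": 1}])

```text
time_s: 11.78
tool_pos: [0.6142, -0.0094, 0.1384]
tool_rot: [-179.9, 0.1, 171.6]
force: [-0.6, -4.8, 6.0]
grip_width: 0.0161
```

Request:
send_rows(series=[{"travel": [0, 0, 0], "dr": [0, 0, 6], "claw": 1}, {"travel": [0, 0, 0], "dr": [0, 0, 12], "claw": 1}, {"travel": [0, 0, 0.1], "dr": [0, 0, 18], "claw": 1}, {"travel": [0, 0, 0.1], "dr": [0, 0, 24], "claw": 1}, {"travel": [0, 0, 0.1], "dr": [0, 0, 30], "claw": 1}, {"travel": [0, 0, 0.1], "dr": [0, 0, 36], "claw": 1}, {"travel": [0, 0, 0.1], "dr": [0, 0, 40], "claw": 1}, {"travel": [0, 0, 0.1], "dr": [0, 0, 43], "claw": 1}, {"travel": [0, 0, 0.1], "dr": [0, 0, 45], "claw": 1}, {"travel": [0, 0, 0.1], "dr": [0, 0, 47], "claw": 1}, {"travel": [0, 0, 0.1], "dr": [0, 0, 49], "claw": 1}, {"travel": [0, 0, 0.1], "dr": [0, 0, 49], "claw": 1}])

```text
time_s: 12.78
tool_pos: [0.6137, -0.0105, 0.1376]
tool_rot: [-179.9, 0.2, 122.5]
force: [-3.0, -6.0, 7.9]
grip_width: 0.0162
```

```bash
python3 - <<'E'
from h import *
o=env.get_obs();print({k:np.round(v,3) for k,v in o.items() if k not in("joint_velocities","effort")})
go(.5941,-.1288,.19,83)
E
```

```text
{'time_s': np.float64(12.783), 'qpos': array([ 44.043,  28.655, -59.499,  93.142,  25.837,  73.172,  12.452]), 'tool_pos': array([ 0.614, -0.011,  0.138]), 'tool_rot': array([-179.853,    0.213,  122.545]), 'force': array([-2.984, -5.98 ,  7.921]), 'wrist_torque': array([-1.43 ,  0.679,  0.643]), 'grip_width': np.float64(0.016)}
travel [-8.94 -8.03 -5.19] dr [-0.1  0.3 39.5]
```

Request:
send_rows(series=[{"travel": [0, 0, 0], "dr": [0, 0, 0], "claw": 5}, {"travel": [0, 0, 0], "dr": [0, 0, 0], "claw": 5}, {"travel": [0, 0, -0.5], "dr": [0, 0, 0], "claw": 5}, {"travel": [0, 0, -3], "dr": [0, 0, 0], "claw": 5}, {"travel": [0, 0, -5.5], "dr": [0, 0, 4], "claw": 5}, {"travel": [-2, -1.8, -5.5], "dr": [0, 0, 11], "claw": 5}, {"travel": [-4, -3.6, -5.5], "dr": [0, 0, 18], "claw": 5}, {"travel": [-6, -5.4, -5.5], "dr": [0, 0, 25], "claw": 5}, {"travel": [-8, -7.2, -5.5], "dr": [0, 0, 32], "claw": 5}, {"travel": [-8.9, -8, -5.5], "dr": [0, 0, 39], "claw": 5}, {"travel": [-8.9, -8, -5.5], "dr": [0, 0, 40], "claw": 5}, {"travel": [-8.9, -8, -5.5], "dr": [0, 0, 40], "claw": 5}])

```text
time_s: 13.78
tool_pos: [0.5945, -0.1255, 0.1916]
tool_rot: [180.0, -0.1, 82.7]
force: [-0.1, 0.6, 0.1]
grip_width: 0.0501
```

```bash
python3 - <<'E'
from h import *
w=env.calibration("wrist");im=env.read_camera("wrist");cv2.imwrite("pics/w5.png",im)
o=env.get_obs();print(o["qpos"].round(),o["tool_pos"],o["tool_rot"])
go(.5945,-.1285,.137,82)
print(proj(w,[[.5945,-.1285,.166]]).round())
E
```

```text
[ 51.  22. -53.  91.  18.  76. -11.] [ 0.59463872 -0.12403871  0.19164329] [ 1.79982709e+02 -9.75577102e-02  8.29123181e+01]
travel [-0.45  0.04  5.46] dr [ 0.  -0.1  0.9]
[[318. 235.]]
```

View pics/w5.png

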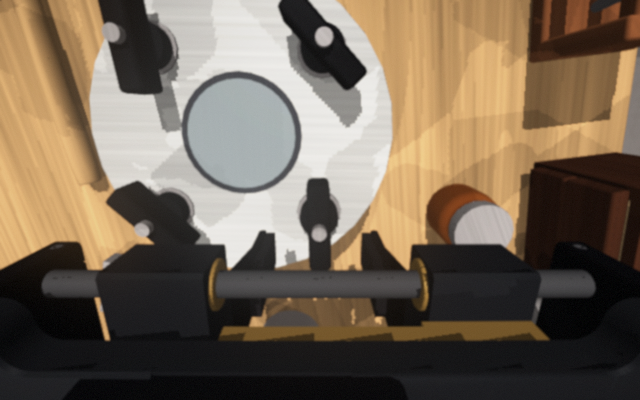

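B's bar is vertical at x≈318, stud (319,232). A (325,37) and C (150,215) stand tangential, so both are home. I'll grip B and turn it.

Request:
send_rows(series=[{"travel": [-0.4, 0, 1.5], "dr": [0, 0, 0], "claw": 5}, {"travel": [-0.4, 0, 3.5], "dr": [0, 0, 0], "claw": 4}, {"travel": [-0.4, 0, 5], "dr": [0, 0, 0], "claw": 4}, {"travel": [-0.4, 0, 5.5], "dr": [0, 0, 0], "claw": 4}, {"travel": [-0.4, 0, 5.5], "dr": [0, 0, 0], "claw": 1}, {"travel": [-0.4, 0, 5.5], "dr": [0, 0, 0], "claw": 1}, {"travel": [-0.4, 0, 5.5], "dr": [0, 0, 0], "claw": 1}, {"travel": [-0.4, 0, 5.5], "dr": [0, 0, 0], "claw": 1}, {"travel": [-0.4, 0, 5.5], "dr": [0, 0, 0], "claw": 1}, {"travel": [-0.4, 0, 5.5], "dr": [0, 0, 0], "claw": 1}, {"travel": [-0.4, 0, 5.5], "dr": [0, 0, 0], "claw": 1}, {"travel": [-0.4, 0, 5.5], "dr": [0, 0, 0], "claw": 1}])

```text
time_s: 14.83
tool_pos: [0.5946, -0.1301, 0.1374]
tool_rot: [179.9, 0.0, 82.7]
force: [0.6, -0.5, 3.8]
grip_width: 0.0159
```

Request:
send_rows(series=[{"travel": [0, 0, 0], "dr": [0, 0, 6], "claw": 1}, {"travel": [0, 0, 0], "dr": [0, 0, 12], "claw": 1}, {"travel": [0, 0, 0.1], "dr": [0, 0, 18], "claw": 1}, {"travel": [0, 0, 0.1], "dr": [0, 0, 24], "claw": 1}, {"travel": [0, 0, 0.1], "dr": [0, 0, 30], "claw": 1}, {"travel": [0, 0, 0.1], "dr": [0, 0, 36], "claw": 1}, {"travel": [0, 0, 0.1], "dr": [0, 0, 40], "claw": 1}, {"travel": [0, 0, 0.1], "dr": [0, 0, 43], "claw": 1}, {"travel": [0, 0, 0.1], "dr": [0, 0, 46], "claw": 1}, {"travel": [0, 0, 0.1], "dr": [0, 0, 48.5], "claw": 1}, {"travel": [0, 0, 0.1], "dr": [0, 0, 51], "claw": 1}, {"travel": [0, 0, 0.1], "dr": [0, 0, 51], "claw": 1}])

```text
time_s: 15.83
tool_pos: [0.5938, -0.1295, 0.1365]
tool_rot: [180.0, 0.0, 31.7]
force: [-1.9, 1.3, 6.5]
grip_width: 0.0169
```

```bash
python3 - <<'E'
from h import *
o=env.get_obs();print({k:np.round(v,3) for k,v in o.items() if k not in("joint_velocities","effort")})
go(.4938,.0082,.19,85)
E
```

```text
{'time_s': np.float64(15.833), 'qpos': array([ 44.024,  21.593, -42.159,  94.456,  15.276,  69.869, -59.784]), 'tool_pos': array([ 0.594, -0.13 ,  0.137]), 'tool_rot': array([1.79983e+02, 1.40000e-02, 3.16560e+01]), 'force': array([-1.913,  1.295,  6.472]), 'wrist_torque': array([0.25 , 0.494, 0.59 ]), 'grip_width': np.float64(0.017)}
travel [ -1.29 -16.97  -5.35] dr [  0.    0.  -53.3]
```

B hit its stop (0.59 N m). Next is D, opposite.

Request:
send_rows(series=[{"travel": [0, 0, 0], "dr": [0, 0, 0], "claw": 5}, {"travel": [0, 0, 0], "dr": [0, 0, 0], "claw": 5}, {"travel": [0, 0, -0.5], "dr": [0, 0, 0], "claw": 5}, {"travel": [0, 0, -3], "dr": [0, 0, -3], "claw": 5}, {"travel": [0, 0, -5.5], "dr": [0, 0, -10], "claw": 5}, {"travel": [-0.2, -2.5, -5.5], "dr": [0, 0, -17], "claw": 5}, {"travel": [-0.5, -6, -5.5], "dr": [0, 0, -24], "claw": 5}, {"travel": [-0.8, -9.5, -5.5], "dr": [0, 0, -31], "claw": 5}, {"travel": [-1, -13, -5.5], "dr": [0, 0, -38], "claw": 5}, {"travel": [-1.2, -16, -5.5], "dr": [0, 0, -45], "claw": 5}, {"travel": [-1.3, -17, -5.5], "dr": [0, 0, -52], "claw": 5}, {"travel": [-1.3, -17, -5.5], "dr": [0, 0, -54], "claw": 5}])

```text
time_s: 16.83
tool_pos: [0.4918, 0.0107, 0.1907]
tool_rot: [-180.0, 0.1, 86.2]
force: [-0.0, -0.0, -0.1]
grip_width: 0.0503
```

```bash
python3 - <<'E'
from h import *
w=env.calibration("wrist");im=env.read_camera("wrist");cv2.imwrite("pics/w6.png",im)
o=env.get_obs();print(o["qpos"].round(),o["tool_pos"],o["tool_rot"])
go(.4938,.0082,.137,86)
print(proj(w,[[.4938,.0082,.166],[.528,.286,.124]]).round())
E
```

```text
[ 51.   4. -57. 106.   3.  72. -10.] [0.49269973 0.00886626 0.19079177] [1.79986068e+02 1.22502215e-01 8.59964996e+01]
travel [-0.05  0.11  5.38] dr [ 0.   0.1 -0. ]
[[ 320.  235.]
 [ 350. -269.]]
```

View pics/w6.png

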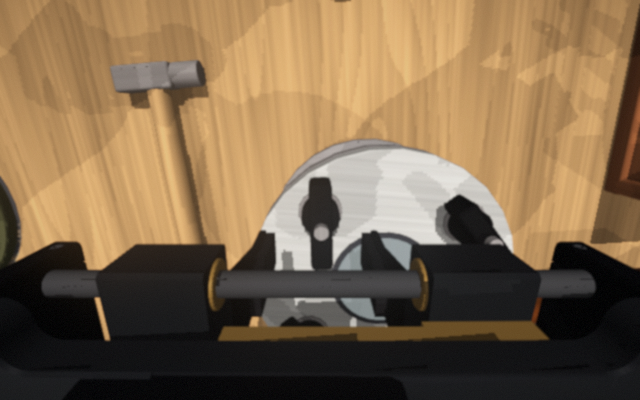

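D's bar is vertical and central, stud (321,232). Turn from 86° to 36.3°, plus about 4° of overshoot.

Request:
send_rows(series=[{"travel": [0, 0.1, 1.5], "dr": [0, 0, 0], "claw": 5}, {"travel": [0, 0.1, 3.5], "dr": [0, 0, 0], "claw": 4}, {"travel": [0, 0.1, 5], "dr": [0, 0, 0], "claw": 4}, {"travel": [0, 0.1, 5.4], "dr": [0, 0, 0], "claw": 4}, {"travel": [0, 0.1, 5.4], "dr": [0, 0, 0], "claw": 1}, {"travel": [0, 0.1, 5.4], "dr": [0, 0, 0], "claw": 1}, {"travel": [0, 0.1, 5.4], "dr": [0, 0, 0], "claw": 1}, {"travel": [0, 0.1, 5.4], "dr": [0, 0, 0], "claw": 1}, {"travel": [0, 0.1, 5.4], "dr": [0, 0, 0], "claw": 1}, {"travel": [0, 0.1, 5.4], "dr": [0, 0, 0], "claw": 1}, {"travel": [0, 0.1, 5.4], "dr": [0, 0, 0], "claw": 1}, {"travel": [0, 0.1, 5.4], "dr": [0, 0, 0], "claw": 1}])

```text
time_s: 17.88
tool_pos: [0.4938, 0.0078, 0.1371]
tool_rot: [-179.9, 0.0, 85.7]
force: [-4.8, 0.6, 5.0]
grip_width: 0.016
```

Request:
send_rows(series=[{"travel": [0, 0, 0], "dr": [0, 0, 6], "claw": 1}, {"travel": [0, 0, 0], "dr": [0, 0, 12], "claw": 1}, {"travel": [0, 0, 0.1], "dr": [0, 0, 18], "claw": 1}, {"travel": [0, 0, 0.1], "dr": [0, 0, 24], "claw": 1}, {"travel": [0, 0, 0.1], "dr": [0, 0, 30], "claw": 1}, {"travel": [0, 0, 0.1], "dr": [0, 0, 36], "claw": 1}, {"travel": [0, 0, 0.1], "dr": [0, 0, 41], "claw": 1}, {"travel": [0, 0, 0.1], "dr": [0, 0, 46], "claw": 1}, {"travel": [0, 0, 0.1], "dr": [0, 0, 49], "claw": 1}, {"travel": [0, 0, 0.1], "dr": [0, 0, 51.5], "claw": 1}, {"travel": [0, 0, 0.1], "dr": [0, 0, 54], "claw": 1}, {"travel": [0, 0, 0.1], "dr": [0, 0, 54], "claw": 1}])

```text
time_s: 18.88
tool_pos: [0.4935, 0.008, 0.1362]
tool_rot: [-180.0, 0.2, 31.7]
force: [-6.3, 0.1, 6.4]
grip_width: 0.0164
```

```bash
python3 - <<'E'
from h import *
o=env.get_obs();print({k:np.round(v,3) for k,v in o.items() if k not in("joint_velocities","effort")})
go(.50,.20,.26,60)
E
```

```text
{'time_s': np.float64(18.883), 'qpos': array([ 44.725,   6.985, -51.16 , 109.63 ,   6.01 ,  66.234, -66.978]), 'tool_pos': array([0.494, 0.008, 0.136]), 'tool_rot': array([-1.79997e+02,  1.54000e-01,  3.16910e+01]), 'force': array([-6.274,  0.087,  6.44 ]), 'wrist_torque': array([-0.021,  1.328,  0.718]), 'grip_width': np.float64(0.016)}
travel [ 10.6  -15.99 -12.41] dr [ -0.    0.2 -28.3]
```

D is at its stop (0.72 N m). Next I'll release it and hover over the knob.

Request:
send_rows(series=[{"travel": [0, 0, 0], "dr": [0, 0, 0], "claw": 5}, {"travel": [0, 0, 0], "dr": [0, 0, 0], "claw": 5}, {"travel": [0, 0, -0.5], "dr": [0, 0, 0], "claw": 6.5}, {"travel": [0, 0, -3], "dr": [0, 0, 0], "claw": 6.5}, {"travel": [0, 0, -6], "dr": [0, 0, -3], "claw": 6.5}, {"travel": [2, -2.5, -8.5], "dr": [0, 0, -8], "claw": 6.5}, {"travel": [4, -5.5, -8.5], "dr": [0, 0, -13], "claw": 6.5}, {"travel": [6.5, -8.5, -8.5], "dr": [0, 0, -18], "claw": 6.5}, {"travel": [9, -11.5, -8.5], "dr": [0, 0, -23], "claw": 6.5}, {"travel": [11.5, -14.8, -8.5], "dr": [0, 0, -28], "claw": 6.5}, {"travel": [13.8, -18, -8.5], "dr": [0, 0, -28], "claw": 6.5}, {"travel": [16, -20.9, -8.5], "dr": [0, 0, -28], "claw": 6.5}])

```text
time_s: 19.88
tool_pos: [0.5216, 0.2717, 0.2209]
tool_rot: [180.0, -0.1, 59.6]
force: [1.0, 0.2, 0.5]
grip_width: 0.0651
```

```bash
python3 - <<'E'
from h import *
w=env.calibration("wrist");im=env.read_camera("wrist");cv2.imwrite("pics/w7.png",im)
import pickle;pickle.dump(w,open("w7.pkl","wb"))
o=env.get_obs();print(o["qpos"].round(),o["tool_pos"],o["tool_rot"])
go(.528,.286,.096,60)
print(proj(w,[[.528,.286,.122]]).round())
t=env.read_camera("top");cv2.imwrite("pics/top3.png",t);cr=t[150:245,245:350];c=env.calibration("top")
m=(cr.max(2)<65).astype(np.uint8)
for k in cv2.findContours(m,cv2.RETR_EXTERNAL,cv2.CHAIN_APPROX_NONE)[0]:
    if 40<cv2.contourArea(k)<400:
        q=onplane(c,k.reshape(-1,2)+[245,150],.155)[:,:2];V=np.linalg.eigh(np.cov(q.T))[1];print(k.mean((0,1))+[245,150],np.degrees(np.arctan2(V[1,1],V[0,1])))
E
```

```text
[ 18.  21. -61.  91.  18.  79. -74.] [0.5190316  0.2813205  0.22102007] [-179.75449791   -0.47113066   60.2121923 ]
travel [ 0.75  0.6  12.51] dr [-0.2 -0.5  0.2]
[[316. 183.]]
[312.9122807  219.70175439] 128.32080184619653
```

View pics/w7.png

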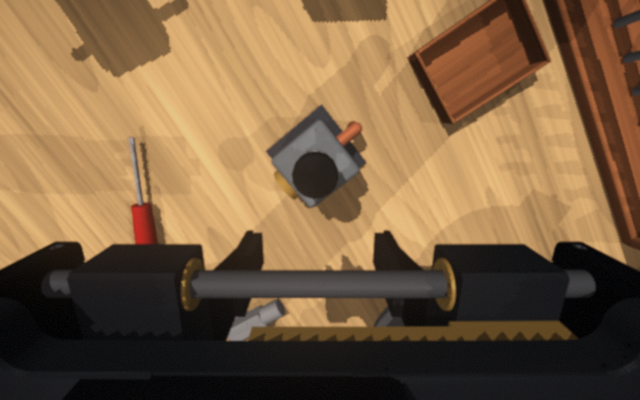

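The knob is at (316,176). The arm was still settling, so I'll re-measure numerically.

```bash
python3 - <<'E'
from h import *
w=env.calibration("wrist");im=env.read_camera("wrist")
m=(im.max(2)<45).astype(np.uint8);m[232:]=0;m[:140]=0;m[:,:270]=0;m[:,:270]=0;m[:,370:]=0
k=max(cv2.findContours(m,cv2.RETR_EXTERNAL,cv2.CHAIN_APPROX_NONE)[0],key=cv2.contourArea)
(x,y),r=cv2.minEnclosingCircle(k);print(x,y,r,cv2.contourArea(k),onplane(w,[(x,y),(x+r,y)],.12).round(4))
o=env.get_obs();print(o["tool_pos"],o["tool_rot"])
P=onplane(w,[(x,y)],.12)[0];go(P[0],P[1],.096,60)
E
```

```text
322.7201232910156 179.51571655273438 22.123638153076172 1352.5 [[0.5314 0.2921 0.12  ]
 [0.5484 0.2824 0.12  ]]
[0.51974441 0.27425968 0.22077798] [-1.79867532e+02 -1.49225911e-01  6.00693555e+01]
travel [ 2.09  0.15 12.48] dr [-0.1 -0.1  0.1]
```

Request:
send_rows(series=[{"travel": [1.2, 0.3, 2], "dr": [0, 0, 0], "claw": 6.5}, {"travel": [1.2, 0.3, 3], "dr": [0, 0, 0], "claw": 6.5}, {"travel": [1.2, 0.3, 3], "dr": [0, 0, 0], "claw": 6.5}, {"travel": [1.2, 0.3, 3], "dr": [0, 0, 0], "claw": 6.5}, {"travel": [1.2, 0.3, 3], "dr": [0, 0, 0], "claw": 6.5}, {"travel": [1.2, 0.3, 3], "dr": [0, 0, 0], "claw": 6.5}, {"travel": [1.2, 0.3, 3], "dr": [0, 0, 0], "claw": 6.5}, {"travel": [1.2, 0.3, 3], "dr": [0, 0, 0], "claw": 6.5}])

```text
time_s: 20.7
tool_pos: [0.5301, 0.2781, 0.1912]
tool_rot: [179.9, -0.0, 59.6]
force: [-0.2, 1.6, 0.1]
grip_width: 0.0649
```

```bash
python3 - <<'E'
from h import *
for i in range(2):
    w=env.calibration("wrist");im=env.read_camera("wrist")
    m=(im.max(2)<45).astype(np.uint8);m[240:]=0;m[:140]=0;m[:,:265]=0;m[:,372:]=0
    k=max(cv2.findContours(m,cv2.RETR_EXTERNAL,cv2.CHAIN_APPROX_NONE)[0],key=cv2.contourArea)
    (x,y),r=cv2.minEnclosingCircle(k);print(x,y,r,cv2.contourArea(k),onplane(w,[(x,y),(x+r,y)],.12).round(4))
    print(env.get_obs()["tool_pos"],env.get_obs()["tool_rot"])
cv2.imwrite("pics/w8.png",im)
P=onplane(w,[(x,y)],.12)[0];go(P[0],P[1],.096,60)
# scene triangulation
c=env.calibration("scene");print(proj(c,[P,[.528,.286,.12]]).round(1))
s=cv2.imread("pics/scene0.png")[110:170,360:410];print(s.max(2).min())
m=(s.max(2)<45).astype(np.uint8);n,l,st,ce=cv2.connectedComponentsWithStats(m);print(st[1:].tolist(),(ce[1:]+[360,110]).round(1).tolist())
E
```

```text
309.87799072265625 193.78274536132812 24.753093719482422 1600.5 [[0.5316 0.2925 0.12  ]
 [0.5486 0.2825 0.12  ]]
[0.52997906 0.27819859 0.19104026] [ 1.79956423e+02 -2.11680148e-02  5.96228067e+01]
310.0714416503906 193.69480895996094 24.799951553344727 1591.0 [[0.5316 0.2926 0.12  ]
 [0.5487 0.2826 0.12  ]]
[0.52994246 0.27826171 0.19093481] [ 1.79963757e+02 -1.62725369e-02  5.96304508e+01]
travel [ 1.32 -0.58  9.49] dr [ 0.  -0.  -0.4]
[[387.9 124. ]
 [386.1 124.5]]
12
[[22, 13, 10, 9, 63], [10, 35, 18, 10, 59], [29, 40, 3, 3, 6]] [[386.5, 126.5], [378.3, 149.8], [390.2, 151.3]]
```

Views agree to about 3 mm, so I'll take (0.530, 0.290), descend and grip.

Request:
send_rows(series=[{"travel": [1, -0.6, 1], "dr": [0, 0, 0], "claw": 6.5}, {"travel": [1, -0.6, 3], "dr": [0, 0, 0], "claw": 6.5}, {"travel": [1, -0.6, 5], "dr": [0, 0, 0], "claw": 6.5}, {"travel": [1, -0.6, 7], "dr": [0, 0, 0], "claw": 6.5}, {"travel": [1, -0.6, 8.5], "dr": [0, 0, 0], "claw": 6.5}, {"travel": [1, -0.6, 9.4], "dr": [0, 0, 0], "claw": 6.5}, {"travel": [1, -0.6, 9.4], "dr": [0, 0, 0], "claw": 3}, {"travel": [1, -0.6, 9.4], "dr": [0, 0, 0], "claw": 3}, {"travel": [1, -0.6, 9.4], "dr": [0, 0, 0], "claw": 3}, {"travel": [1, -0.6, 9.4], "dr": [0, 0, 0], "claw": 3}, {"travel": [1, -0.6, 9.4], "dr": [0, 0, 0], "claw": 3}, {"travel": [1, -0.6, 9.4], "dr": [0, 0, 0], "claw": 3}])

```text
time_s: 21.8
tool_pos: [0.5297, 0.2909, 0.0977]
tool_rot: [180.0, -0.1, 59.7]
force: [-1.3, 0.6, 4.1]
grip_width: 0.0401
```

Request:
send_rows(series=[{"travel": [0, 0, 0], "dr": [0, 0, 0], "claw": 3}, {"travel": [0, 0, -0.4], "dr": [0, 0, 0], "claw": 3}, {"travel": [0, 0, -0.8], "dr": [0, 0, 0], "claw": 3}, {"travel": [0, 0, -1.2], "dr": [0, 0, 0], "claw": 3}, {"travel": [0, 0, -1.6], "dr": [0, 0, 0], "claw": 3}, {"travel": [0, 0, -2], "dr": [0, 0, 0], "claw": 3}, {"travel": [0, 0, -2.4], "dr": [0, 0, 0], "claw": 3}, {"travel": [0, 0, -2.7], "dr": [0, 0, 0], "claw": 3}, {"travel": [0, 0, -3], "dr": [0, 0, 0], "claw": 3}, {"travel": [0, 0, -3.2], "dr": [0, 0, 0], "claw": 3}, {"travel": [0, 0, -3.2], "dr": [0, 0, 0], "claw": 3}, {"travel": [0, 0, -3.2], "dr": [0, 0, 0], "claw": 3}])

```text
time_s: 22.8
tool_pos: [0.5296, 0.2907, 0.1279]
tool_rot: [-180.0, -0.1, 59.7]
force: [2.5, 6.3, -7.8]
grip_width: 0.0403
```

```bash
python3 - <<'E'
from h import *
o=env.get_obs();print({k:np.round(v,3) for k,v in o.items() if k in("tool_pos","force","grip_width","wrist_torque")})
s=env.read_camera("scene")[60:180,320:450];cv2.imwrite("pics/s2.png",cv2.resize(s,None,fx=5,fy=5,interpolation=cv2.INTER_CUBIC))
E
```

```text
{'tool_pos': array([0.53 , 0.291, 0.128]), 'force': array([ 2.505,  6.275, -7.788]), 'wrist_torque': array([ 1.251, -0.683,  0.014]), 'grip_width': np.float64(0.04)}
```

View pics/s2.png

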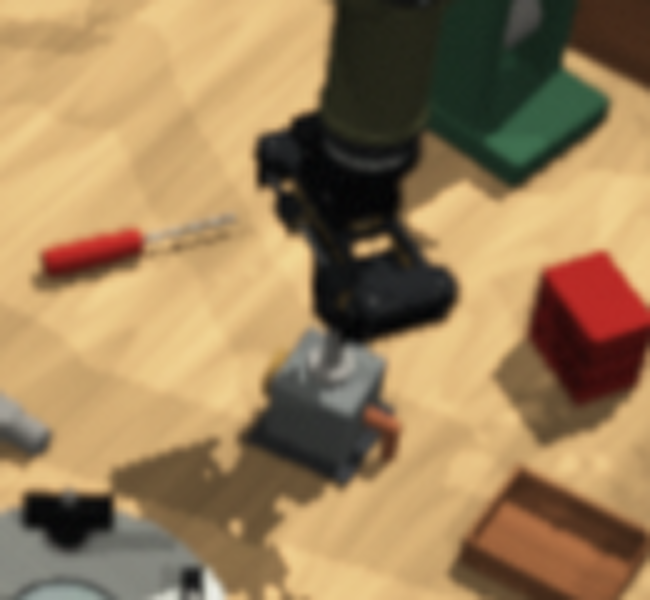

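The stem is exposed at about (335,355), so the knob is out. I'll pull slightly harder to be sure of the end, then push in.

Request:
send_rows(series=[{"travel": [0, 0, -0.2], "dr": [0, 0, 0], "claw": 3}, {"travel": [0, 0, -0.4], "dr": [0, 0, 0], "claw": 3}, {"travel": [0, 0, -0.4], "dr": [0, 0, 0], "claw": 3}])

```text
time_s: 23.1
tool_pos: [0.5293, 0.2904, 0.1286]
tool_rot: [-179.8, -0.1, 59.7]
force: [8.1, 11.0, -27.0]
grip_width: 0.0397
```

Definite end stop at 27 N with TCP travel of 30.9 mm. Pushing in.

Request:
send_rows(series=[{"travel": [0, 0, 0.4], "dr": [0, 0, 0], "claw": 3}, {"travel": [0, 0, 0.8], "dr": [0, 0, 0], "claw": 3}, {"travel": [0, 0, 1.2], "dr": [0, 0, 0], "claw": 3}, {"travel": [0, 0, 1.6], "dr": [0, 0, 0], "claw": 3}, {"travel": [0, 0, 2], "dr": [0, 0, 0], "claw": 3}, {"travel": [0, 0, 2.4], "dr": [0, 0, 0], "claw": 3}, {"travel": [0, 0, 2.8], "dr": [0, 0, 0], "claw": 3}, {"travel": [0, 0, 3.2], "dr": [0, 0, 0], "claw": 3}, {"travel": [0, 0, 3.6], "dr": [0, 0, 0], "claw": 3}, {"travel": [0, 0, 3.8], "dr": [0, 0, 0], "claw": 3}, {"travel": [0, 0, 4], "dr": [0, 0, 0], "claw": 3}, {"travel": [0, 0, 4], "dr": [0, 0, 0], "claw": 3}])

```text
time_s: 24.1
tool_pos: [0.5298, 0.2909, 0.0968]
tool_rot: [179.9, 0.0, 59.7]
force: [-10.0, -1.7, 30.0]
grip_width: 0.0402
```

It's seated, with 30 N of resistance and TCP z back at or below the starting 0.0977. I'll relax, release and retreat.

Request:
send_rows(series=[{"travel": [0, 0, -0.2], "dr": [0, 0, 0], "claw": 3}, {"travel": [0, 0, -0.2], "dr": [0, 0, 0], "claw": 6.8}, {"travel": [0, 0, -0.2], "dr": [0, 0, 0], "claw": 6.8}, {"travel": [0, 0, -0.2], "dr": [0, 0, 0], "claw": 6.8}, {"travel": [0, 0, -0.2], "dr": [0, 0, 0], "claw": 6.8}, {"travel": [0, 0, -0.2], "dr": [0, 0, 0], "claw": 6.8}, {"travel": [0, 0, -1.5], "dr": [0, 0, 0], "claw": 6.8}, {"travel": [0, 0, -4], "dr": [0, 0, 0], "claw": 6.8}, {"travel": [0, 0, -7], "dr": [0, 0, 0], "claw": 6.8}, {"travel": [0, 0, -10], "dr": [0, 0, 0], "claw": 6.8}, {"travel": [0, 0, -13], "dr": [0, 0, 0], "claw": 6.8}, {"travel": [0, 0, -16], "dr": [0, 0, 0], "claw": 6.8}])

```text
time_s: 25.1
tool_pos: [0.5295, 0.2899, 0.2549]
tool_rot: [180.0, -0.0, 59.7]
force: [-0.4, 0.7, 0.3]
grip_width: 0.068
```

Request:
send_rows(series=[{"travel": [2, -3, 0], "dr": [0, 0, 0], "claw": 6.8}, {"travel": [3, -6, 0], "dr": [0, 0, 0], "claw": 6.8}, {"travel": [3, -9, 0], "dr": [0, 0, 0], "claw": 6.8}, {"travel": [3, -12, 0], "dr": [0, 0, 0], "claw": 6.8}, {"travel": [3, -12, 0], "dr": [0, 0, 0], "claw": 6.8}, {"travel": [3, -12, 0], "dr": [0, 0, 0], "claw": 6.8}, {"travel": [3, -12, 0], "dr": [0, 0, 0], "claw": 6.8}, {"travel": [3, -12, 0], "dr": [0, 0, 0], "claw": 6.8}])

```text
time_s: 25.77
tool_pos: [0.4428, 0.3753, 0.2526]
tool_rot: [180.0, 0.0, 59.5]
force: [1.0, 0.1, -0.2]
grip_width: 0.0679
```

```bash
python3 - <<'E'
from h import *
t=env.read_camera("top");s=env.read_camera("scene");c=env.calibration("top")
a=cv2.resize(t[110:250,220:420],(800,560))[:, :];b=s[100:260,230:420]
cv2.imwrite("pics/fin.png",np.hstack([cv2.resize(t[100:250,150:430],(400,214)),cv2.resize(s[90:270,230:420],(400,379))[:214]]) if 0 else np.hstack([cv2.resize(t[100:250,225:425],(420,315),interpolation=cv2.INTER_CUBIC),cv2.resize(s[100:250,220:400],(378,315),interpolation=cv2.INTER_CUBIC)]))
m=(t.max(2)<65).astype(np.uint8);m[:150]=0;m[245:]=0;m[:,:250]=0;m[:,345:]=0
for k in cv2.findContours(m,cv2.RETR_EXTERNAL,cv2.CHAIN_APPROX_NONE)[0]:
    if 40<cv2.contourArea(k)<400:
        q=onplane(c,k.reshape(-1,2),.155)[:,:2];V=np.linalg.eigh(np.cov(q.T))[1];print(k.mean((0,1)).round(),np.degrees(np.arctan2(V[1,1],V[0,1])).round(1))
s0=cv2.imread("pics/scene0.png");s1=s
for nm,(y0,y1,x0,x1) in dict(mug=(225,275,250,295),jar=(240,275,340,375),knob=(115,140,370,400)).items(): print(nm,cv2.phaseCorrelate(np.float64(s0[y0:y1,x0:x1].mean(2)),np.float64(s1[y0:y1,x0:x1].mean(2))))
o=env.get_obs();print(o["time_s"],o["tool_pos"],o["force"])
E
```

```text
[315. 218.] 126.4
[272. 212.] -149.2
mug ((0.4977086387945526, 0.029860215172298865), 0.974399693655481)
jar ((0.02458333851206973, 0.14673275327923463), 0.9445118232832218)
knob ((0.06762130079816764, 0.5387737990545247), 1.008872735809019)
25.8667 [0.44261724 0.37544572 0.25238631] [ 0.68023701 -0.18867348  0.49437581]
```

View pics/fin.png

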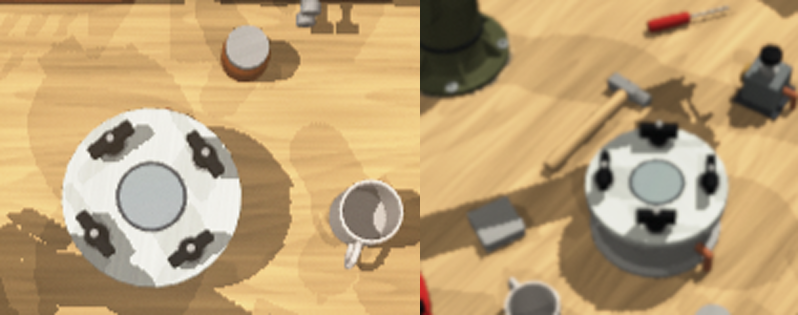

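All four bars look tangential, and the mug, jar and knob are where they started. One numeric check of the angles with a looser mask, then hand in.

```bash
python3 - <<'E'
from h import *
t=env.read_camera("top");c=env.calibration("top")
for th in(75,90,100):
  m=(t.max(2)<th).astype(np.uint8)
  for n,x,y in(("A",277,165),("B",322,172),("C",316,218),("D",270,211)):
    s=m[y-14:y+15,x-14:x+15].copy();_,l,st,_=cv2.connectedComponentsWithStats(s);i=1+st[1:,4].argmax()
    p=np.argwhere(l==i)[:,::-1]+[x-14,y-14];q=onplane(c,p,.155)[:,:2];e,V=np.linalg.eigh(np.cov(q.T));print(th,n,len(p),(np.degrees(np.arctan2(V[1,1],V[0,1]))%180).round(1),end=" | ")
  print()
E
```

```text
75 A 151 125.8 | 75 B 145 36.2 | 75 C 132 126.0 | 75 D 146 37.3 | 
90 A 169 126.5 | 90 B 167 36.6 | 90 C 155 126.0 | 90 D 167 36.4 | 
100 A 181 126.1 | 100 B 172 36.1 | 100 C 160 125.7 | 100 D 178 36.0 |
```

All four are within 1° of home (A and C 126.3, B and D 36.3).

```bash
python3 -c "
from cell import env
print(env.sign_off())"
```

```text
the job is handed in; nothing more can be done
None
```

The job is done and handed in at about 26 s of the 72 s allowed. I turned the two loose nuts to halfway. Then I turned all four home in the order first loose pair (C, A), then the other pair (B, D), each followed by its opposite. Finally I pulled the vacuum knob out to its detent and pushed it back in.

**Nuts:** each met its stop at about 0.6–0.7 N m. The last top-camera check put all four bars within 1° of home.

**Vacuum knob:** it travelled about 30 mm out, with 27 N at the end stop. It came back to its starting height, with 30 N when seated.

**Mug and jar:** neither appeared to move, with shifts of half a pixel or less between first and last pictures.

- **Typed-row slip:** when I released C, one row carried a wrong 44° turn, which the speed limit held to about 7° in the tightening direction. I checked C straight afterwards and it was still home at 126.5° (126.3° is its stop).
- **Measurements that disagreed:** the camera views of the knob differed by about 3 mm, and I used a point between them. One final reading of D showed 31°. It came from a poor colour mask, and three further masks gave 36–37° (36.3° is home).
- **Pictures:** I viewed 13, three over the budget of 10.

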